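# Pack the dosing kit into its bench tray

### The job

Pack the dosing kit into the two-bay steel tray: nest the three handled steel cups upright in the square larger bay, the small one inside the medium one inside the large one, with their handles fanned clearly apart so that no two are in line (neither one above another nor straight opposite). Stand the tamper, the one with the tall wooden knob, upright in the smaller bay. Leave the cup without a handle and the flat levelling puck where they are.

Things in the scene. Friction and masses are not known exactly. Their poses are not given: they have to be found in the camera images.
- tray: Open steel tray fixed to the table, 118 (its x) by 196 mm (its y), floor and walls 4 mm thick, walls 24 mm high. A cross wall makes two bays: the larger, 110 x 110 mm inside, centred at x = 0, y = +39 mm; the smaller, 110 (x) by 74 (y) mm inside, centred at x = 0, y = -57 mm. Origin: centre of its underside, on the table; z up.
- cup_large_mid (a point): Largest of three steel cups with handles: outer diameter 80 mm, 50 mm tall, wall 3, bottom 4, 160 g. Flat handle 12 wide, 6 thick, level, its top flush with the rim, out to 95 mm from the cup's axis: pinch it across its width from above, 65 mm from the axis. Point: on the axis, half-way up; +x out along the handle, z up. Starts upright. Handle clears the tray walls.
- cup_medium_mid (a point): Middle of three steel cups with handles: outer diameter 60 mm, 56 mm tall, wall 3, bottom 4, 120 g. Flat handle 12 wide, 6 thick, level, its top flush with the rim, out to 95 mm from the cup's axis: pinch it across its width from above, 65 mm from the axis. Point: on the axis, half-way up; +x out along the handle, z up. Starts upright. Nested, its handle is 4 mm above the large rim.
- cup_small_mid (a point): Smallest of three steel cups with handles: outer diameter 40 mm, 62 mm tall, wall 3, bottom 4, 90 g. Flat handle 12 wide, 6 thick, level, its top flush with the rim, out to 95 mm from the cup's axis: pinch it across its width from above, 65 mm from the axis. Point: on the axis, half-way up; +x out along the handle, z up. Starts upright. Nested, its handle is 4 mm above the medium rim.
- tamper_mid (a point): Coffee tamper standing upright: steel foot 56 mm across and 20 mm tall, then a narrow neck and a dark wooden knob 36 mm across at its widest, 76 mm above the underside; 90 mm tall in all, 350 g or so. Grip it by the knob. This point is on its axis, half-way up (45 mm above its underside); z up.
- plain_cup_mid (a point): Look-alike that stays: plain steel cup without a handle, outer diameter 60 mm, 56 mm tall. This point is on its axis, half-way up (28 mm); z up.
- puck_mid (a point): Look-alike that stays: levelling puck, a flat disc with a steel foot 56 mm across and a dark wooden cap 60 mm across, 34 mm tall, no knob. This point is on its axis, half-way up (17 mm); z up.
Mind the look-alikes: they are no part of the job. Leave any pink, purple or turquoise look-alike of the part that bears tamper_mid alone.

How it is judged:
At the end, for the whole second after the job is handed in: Large cup upright on the larger bay's floor, medium in it, small in medium, each on the bottom below (axes within 12 mm); every two handles over 0.3 rad off one line; tamper upright on the smaller bay's floor; all at rest (tilt under 0.12 rad); plain cup and puck within 20 mm of their starts (x of cup_large_mid in the frame of tray between -0.02 and 0.02 m and y of cup_large_mid in the frame of tray between 0.019 and 0.059 m and z of cup_large_mid in the frame of tray between 0.023 and 0.035 m and horizontal distance between cup_medium_mid and cup_large_mid below 0.012 m and z of cup_medium_mid in the frame of tray between 0.03 and 0.042 m and horizontal distance between cup_small_mid and cup_medium_mid below 0.012 m and z of cup_small_mid in the frame of tray between 0.037 and 0.05 m and x of tamper_mid in the frame of tray between -0.032 and 0.032 m and y of tamper_mid in the frame of tray between -0.072 and -0.042 m and z of tamper_mid in the frame of tray between 0.043 and 0.055 m and angle between each of cup_large_mid, cup_medium_mid, cup_small_mid, tamper_mid's own z axis and vertical below 0.12 rad and angle between the x axis of cup_large_mid and the x axis of cup_medium_mid, either way round above 0.3 rad and angle between the x axis of each of cup_medium_mid, cup_large_mid and the x axis of cup_small_mid, either way round above 0.3 rad and linear speed of each of cup_large, cup_medium, cup_small, tamper below 0.02 m/s and angular speed of each of cup_large, cup_medium, cup_small, tamper below 0.2 rad/s and distance of each of plain_cup_mid, puck_mid from where it was at the start of the episode below 0.02 m); the robot touches nothing.
It fails at once if the cup without a handle is moved more than 20 mm or tipped (distance of plain_cup_mid from where it was at the start of the episode above 0.02 m or angle between plain_cup_mid's own z axis and vertical above 0.4 rad).
It fails at once if the levelling puck is moved more than 20 mm or tipped (distance of puck_mid from where it was at the start of the episode above 0.02 m or angle between puck_mid's own z axis and vertical above 0.4 rad).
It also fails if it takes over 128 s, if anything falls off the work surface, if the arm or the gripper's body presses on something with over 40 N, if the wrist force passes 120 N, or if a joint passes its speed limit or range.

### The arm

A 6-joint arm with a two-finger parallel gripper is mounted at the origin on the work surface. World frame = base frame: x ahead of the robot, y to its left, z up, the work surface at z = 0. Lengths are in m, angles in rad, forces in N, time in s.
With the tool pointing down it reaches from about 0.275 to 0.875 m from the base axis. Payload 12.5 kg.
Tool frame: the origin (TCP) lies on the centre line of the jaws, within the pads' length; the fingertips stand r.finger_overhang ahead of it and the grasp point (between the pads) lies 3 mm ahead of it (r.finger_overhang is the distance from the TCP to the fingertips, in m); z points along the fingers, y is the direction in which the jaws open and shut (so a half turn about z gives the same grasp; the last joint's range is limited). The gripper opens to 85 mm and grips with 20 to 120 N. Pads are 22 mm wide; open, the fingers measure 114 mm over their backs; the gripper's body (76 mm by 85 mm) begins 54 mm behind the grasp point. The pads swing forward as they close: fully open they stand 13 mm farther back than shut.
Start: joints at [1.035, 0.351, 1.652, -0, 1.139, -0.085], TCP at [0.24, 0.495, 0.253] pointing down, gripper open.
Joint ranges: [-2.75, 2.75], [-0.79, 2.1], [0.01, 2.65], [-1.57, 4.71], [0.07, 3.14], [-2.87, 2.87]. Speed limits (rad/s): [2.22, 2.22, 2.79, 3.14, 3.14, 3.14].

### API

Orientations are given as a unit quaternion [x, y, z, w].
In Python, from cell import r, optics gives the robot as it stands. The module is installed in compiled form; this text tells all that it offers. Calls block until the motion is done:
- r.move_to(position, orientation): joint-space move of the TCP to a pose.
- r.move_linear(position, rot=None, vel=0.15): straight line of the TCP; rot=None keeps the orientation; vel is the mean speed in m/s.
- r.set_joints(angles): joint-space move.
- r.set_gripper(opening, squeeze=None): opening from 0.0 (shut) to 1.0 (fully open); squeeze is the grip in N (None keeps the last); returns when the fingers have stopped.
- r.sleep(seconds).
- r.inverse_kinematics(position, orientation): joint angles nearest the present ones, or None.
- optics.get_image(name): name is "scene" or "side" or "wrist"; returns a dict with "pixels" (400x640x3 uint8, red, green, blue), "depth" (400x640 float32, m along the optical axis (not along the pixel's ray), 0 where there is no reading), "fx", "fy", "cx", "cy" (pixels), "camera_from_world" (4x4, takes a point from world to camera coordinates); the wrist camera has in their place "mount" (4x4, takes a point from camera to tool coordinates, whose origin is the TCP and whose axes are the flange's). Camera axes: x right, y down, z forward; pixel columns grow to the right and rows downward; lengths in m; the calibration is good to about 2 mm. A picture is of the moment at which its call begins: read the wrist's pose just before it.
A pose or a line that the arm cannot do raises r.PlanningError and nothing moves.
- r.hand_in(): hands the job in, once; it reports no verdict.
Readings, each from a call of its own:
- r.current_t(): time.
- r.current_q(): joint angles.
- r.current_qvel(): joint speeds.
- r.current_effort(): joint torques, N m.
- r.current_tool_pos(): TCP position.
- r.current_ee_rot(): TCP orientation.
- r.current_contact_force(): force on the tool from outside, world axes, zero at the start.
- r.current_torque(): the same for the moment, N m.
- r.current_opening(): opening from 0.0 (shut) to 1.0 (fully open).
Only numpy, scipy, OpenCV 4.12 (cv2) and the standard library are available. Lean on these libraries where they do the work, as an engineer would, in place of code of your own. Each camera call takes 0.05 s, during which the arm holds its last target.

## Working session

There is one attempt and no reset: what is moved stays moved. The work goes in short steps, each a Python script; the robot and the scene stay as the last script left them, time stands still between calls to the robot, and variables do not carry over. Pictures are saved under pics/ and viewed, and the job is handed in when it is done.

```bash
mkdir -p pics; ls
python3 - <<'E'
from cell import r, optics
import cv2,numpy as np
for n in ["scene","side","wrist"]:
    d=optics.get_image(n)
    cv2.imwrite(f"pics/{n}0.png",d["pixels"][:,:,::-1])
    np.savez(f"{n}0.npz",**d)
    print(n,d["fx"],d["fy"],d["cx"],d["cy"]); print(np.round(d.get("camera_from_world",d.get("mount")),3)); print((d["depth"]>0).mean())
print(r.current_t(),r.finger_overhang,r.current_tool_pos(),r.current_ee_rot())
E
```

```text
pics
scene 433.9878289031254 433.9878289031254 322.18088500645837 200.00558321233981
[[ 0.613  0.79  -0.003 -0.324]
 [ 0.525 -0.41  -0.746 -0.209]
 [-0.591  0.455 -0.666  1.272]
 [ 0.     0.     0.     1.   ]]
0.99506640625
side 381.2016827712802 381.2016827712802 322.3475092474094 198.1235349545009
[[ 0.925 -0.379 -0.    -0.487]
 [-0.284 -0.691 -0.665  0.189]
 [ 0.252  0.615 -0.747  0.882]
 [ 0.     0.     0.     1.   ]]
0.9961015625
wrist 346.6254213761111 346.6254213761111 315.809432073407 205.7765192059701
[[ 0.001 -0.951 -0.308  0.079]
 [ 1.     0.001  0.    -0.   ]
 [-0.    -0.308  0.951 -0.12 ]
 [ 0.     0.     0.     1.   ]]
0.99615625
0.15 0.022 [0.23948745 0.49485941 0.25286417] [ 2.23497321e-01  9.74704432e-01 -4.42881452e-04 -1.48604077e-04]
```

View pics/scene0.png

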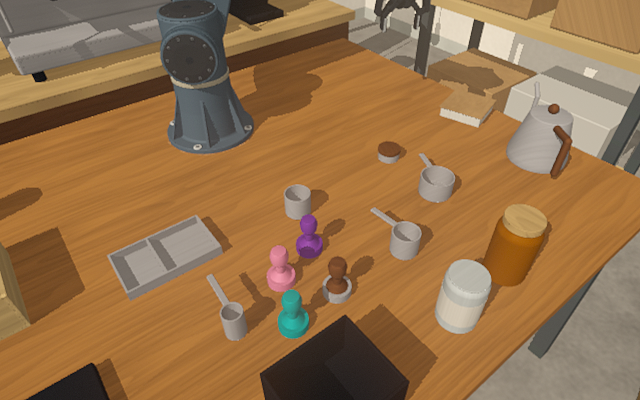

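View pics/side0.png

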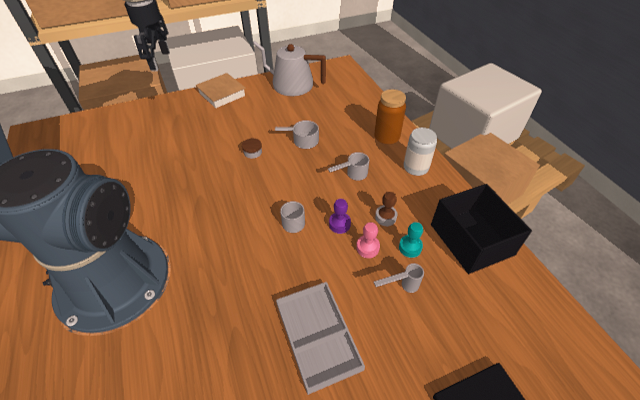

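View pics/wrist0.png

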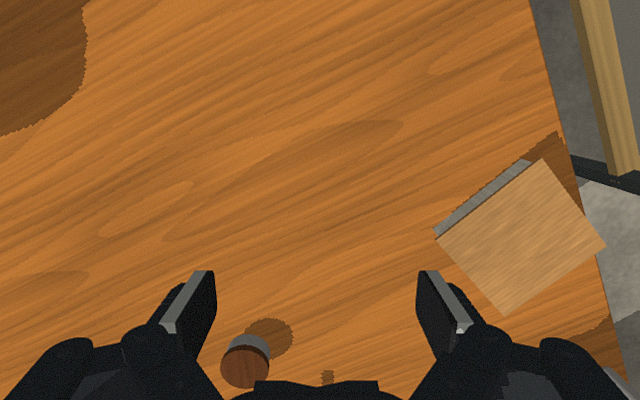

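The scene picture shows these candidates:
- **Handled cups:** large at (437,183), medium at (405,240), small at (233,320).
- **Plain cup without a handle:** (297,202).
- **Tamper-like objects:** brown wood at (337,280), purple at (309,237), pink at (281,268), turquoise at (292,313).
- **Puck:** (388,152).
- **Tray:** (165,255).

The brown tamper is the one I want. Next I'll measure positions and check the choice in a close crop.

```bash
cat > h.py <<'E'
import numpy as np,cv2
def cloud(d,T=None):
    """per-pixel world points"""
    z=d["depth"].astype(float); v,u=np.mgrid[:z.shape[0],:z.shape[1]]
    P=np.stack([(u-d["cx"])/d["fx"]*z,(v-d["cy"])/d["fy"]*z,z],-1)
    if T is None: T=np.linalg.inv(d["camera_from_world"])
    W=P@T[:3,:3].T+T[:3,3]; W[z==0]=np.nan
    return W
E
python3 - <<'E'
import numpy as np,cv2
from h import *
for n in ["scene","side"]:
    d=dict(np.load(n+"0.npz")); W=cloud(d)
    hsv=cv2.cvtColor(d["pixels"],cv2.COLOR_RGB2HSV)
    x,y,z=W[...,0],W[...,1],W[...,2]
    ws=(x>.2)&(x<1)&(abs(y)<.75)
    print(n,"table z",np.nanmedian(z[ws&(abs(z)<.02)]))
    m=(ws&(z>.012)&(z<.13)).astype(np.uint8)
    k,l,st,c=cv2.connectedComponentsWithStats(m)
    for i in range(1,k):
        if st[i,4]<80: continue
        q=l==i; zz=z[q]; top=q&(z>np.percentile(zz,97)-.008)
        print(c[i].round(),st[i,4],"xy",np.nanmean(W[q],0).round(3),"top",np.percentile(zz,98).round(3),"topxy",W[top].mean(0).round(3),"ext",np.ptp(x[q]).round(3),np.ptp(y[q]).round(3),"hsv",np.median(hsv[q],0))
d=np.load("scene0.npz")["pixels"]
cv2.imwrite("pics/crop1.png",cv2.resize(d[190:345,190:370,::-1],None,fx=3.8,fy=3.8,interpolation=2))
E
```

```text
scene table z -0.0003269639974687877
[467. 106.] 1189 xy [0.407 0.647 0.031] top 0.036 topxy [0.403 0.655 0.034] ext 0.161 0.161 hsv [ 17. 129. 178.]
[540. 143.] 2732 xy [0.679 0.569 0.075] top 0.129 topxy [0.678 0.587 0.126] ext 0.194 0.176 hsv [ 15.  26. 171.]
[389. 150.] 349 xy [0.426 0.302 0.029] top 0.035 topxy [0.423 0.305 0.032] ext 0.061 0.062 hsv [ 13. 165. 119.]
[436. 180.] 942 xy [0.588 0.298 0.034] top 0.051 topxy [0.577 0.302 0.048] ext 0.13 0.082 hsv [ 14.  32. 165.]
[303. 219.] 1449 xy [ 0.503 -0.032  0.041] top 0.089 topxy [ 0.556 -0.055  0.087] ext 0.168 0.106 hsv [143. 109. 142.]
[402. 236.] 1018 xy [0.67  0.099 0.04 ] top 0.057 topxy [0.652 0.098 0.054] ext 0.126 0.063 hsv [ 14.  32. 165.]
[164. 255.] 1383 xy [ 0.397 -0.304  0.02 ] top 0.025 topxy [ 0.398 -0.306  0.022] ext 0.124 0.197 hsv [ 14.  33. 132.]
[484. 278.] 5253 xy [0.856 0.106 0.084] top 0.127 topxy [0.851 0.096 0.121] ext 0.087 0.222 hsv [ 18.  41. 174.]
[  9. 298.] 1396 xy [ 0.352 -0.568  0.048] top 0.09 topxy [ 0.369 -0.564  0.088] ext 0.194 0.043 hsv [ 18. 125. 142.]
[280. 269.] 867 xy [ 0.593 -0.15
[... 1853 characters left out ...]
16.] 516 xy [ 0.442 -0.007  0.036] top 0.056 topxy [ 0.443 -0.007  0.052] ext 0.059 0.061 hsv [  5.  27. 154.]
[369. 240.] 540 xy [ 0.582 -0.154  0.045] top 0.089 topxy [ 0.584 -0.15   0.087] ext 0.055 0.057 hsv [173. 128. 226.]
[412. 240.] 553 xy [ 0.678 -0.192  0.045] top 0.089 topxy [ 0.681 -0.188  0.087] ext 0.055 0.056 hsv [ 88. 231. 141.]
[406. 278.] 616 xy [ 0.611 -0.274  0.047] top 0.063 topxy [ 0.593 -0.272  0.06 ] ext 0.114 0.04 hsv [  4.  27. 154.]
[320. 338.] 1116 xy [ 0.393 -0.312  0.021] top 0.025 topxy [ 0.392 -0.314  0.022] ext 0.12 0.198 hsv [  5.  26. 163.]
[483. 387.] 1898 xy [ 0.638 -0.517  0.021] top 0.024 topxy [ 0.638 -0.517  0.021] ext 0.151 0.071 hsv [150.  28.  26.]
```

View pics/crop1.png

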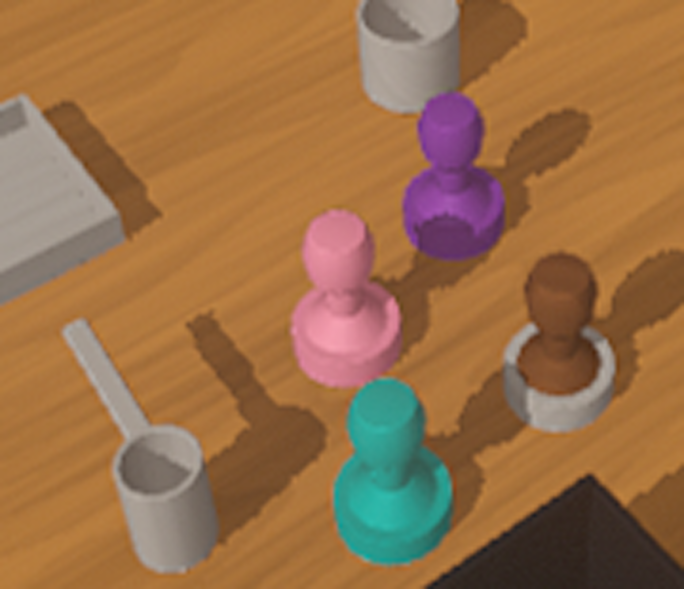

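The crop confirms the brown tamper: wooden knob and steel foot, at about (560,330) in the crop and (337,280) in the scene. The pink, purple and turquoise ones are look-alikes. Next I'll fit the cup rims, handle directions and tray in both views.

```bash
cat >> h.py <<'E'
from scipy.optimize import least_squares
def fitcup(P,H,R,c0):
    """P Nx3 points; rim band near z=H. returns centre, yaw, residual"""
    t=P[(abs(P[:,2]-H)<.006)]
    c=np.array(c0[:2],float)
    for _ in range(15):
        d=np.linalg.norm(t[:,:2]-c,axis=1)
        s=t[(d>R-.008)&(d<R+.005)]     # rim annulus, wall 3 => mean radius R-.0015
        f=least_squares(lambda p:np.linalg.norm(s[:,:2]-p,axis=1)-(R-.0015),c,loss="soft_l1",f_scale=.001)
        c=f.x
    d=np.linalg.norm(t[:,:2]-c,axis=1)
    h=t[(d>R+.008)&(d<.1)][:,:2]
    yaw=np.nan;off=np.nan
    if len(h)>5:
        m=h.mean(0); u=np.linalg.svd(h-m)[2][0]; u*=np.sign(u@(m-c)); yaw=np.arctan2(u[1],u[0])
        off=(m-c)@np.array([-u[1],u[0]])
    return c,yaw,off,len(s),len(h),np.sqrt(np.mean(f.fun**2)),d[d<.1].max(),np.median(h,0) if len(h) else None
def fittray(P):
    t=P[abs(P[:,2]-.0235)<.004][:,:2]
    (c,s,a)=cv2.minAreaRect((t*1000).astype(np.float32))
    b=cv2.boxPoints((c,s,a))/1000
    e=b[1]-b[0]; f=b[2]-b[1]; L=e if np.linalg.norm(e)>np.linalg.norm(f) else f
    return np.array(c)/1000,np.array(s),np.arctan2(L[1],L[0]),t
CUPS=dict(large=(.05,.04,(.6,.29)),medium=(.056,.03,(.69,.1)),small=(.062,.02,(.64,-.272)),plain=(.056,.03,(.443,-.005)))
E
python3 - <<'E'
from h import *
for n in ["scene","side"]:
    d=dict(np.load(n+"0.npz")); W=cloud(d).reshape(-1,3); W=W[~np.isnan(W[:,0])]
    for k,(H,R,c0) in CUPS.items():
        q=W[np.linalg.norm(W[:,:2]-c0,axis=1)<.14]
        c=fitcup(q,H,R,c0); print(n,k,[np.round(v,4) for v in c if v is not None])
    q=W[(np.linalg.norm(W[:,:2]-(.395,-.308),axis=1)<.125)]
    c,s,a,t=fittray(q); print(n,"tray",c,s,a)
    u=np.array([np.cos(a),np.sin(a)]); l=(t-c)@u; lat=(t-c)@np.array([-u[1],u[0]])
    print("  along hist",np.histogram(l[abs(lat)<.045],bins=np.arange(-.102,.103,.006)))
    for k,cc in dict(tamper=(.675,-.08)).items():
        b=W[(np.linalg.norm(W[:,:2]-cc,axis=1)<.04)]
        b=b[abs(b[:,2]-.09)<.003]; print(k,b.mean(0),len(b))
E
```

```text
scene large [array([0.592 , 0.2962]), np.float64(2.7766), np.float64(-0.0023), np.int64(209), np.int64(66), np.float64(0.0016), np.float64(0.0951), array([0.5255, 0.3239])]
scene medium [array([0.678 , 0.1006]), np.float64(-3.0772), np.float64(0.0012), np.int64(204), np.int64(132), np.float64(0.0017), np.float64(0.0957), array([0.6127, 0.0946])]
scene small [array([ 0.6311, -0.2733]), np.float64(-2.7201), np.float64(-0.0293), np.int64(190), np.int64(231), np.float64(0.0017), np.float64(0.0997), array([ 0.5733, -0.2692])]
scene plain [array([ 0.4438, -0.0049]), np.float64(nan), np.float64(nan), np.int64(146), np.int64(0), np.float64(0.0012), np.float64(0.0313)]
scene tray [ 0.39200922 -0.30177563] [196.6398468  123.59635925] 1.5694616
  along hist (array([36, 36,  0,  0,  0,  0,  0,  0,  0,  0,  0,  0,  0, 39, 32,  0,  0,
        0,  0,  0,  0,  0,  0,  0,  0,  0,  0,  0,  0,  0,  0,  0, 41, 29]), array([-1.02000000e-01, -9.60000000e-02, -9.00000000e-02, -8.40000000e-02,
       -7.80000000e-02, -7.20000000e-02, -6.60000000e-02, -6.00000000e-02,
       -5.40000000e-02, -4.80000000e-02,
[... 1428 characters left out ...]
-1.02000000e-01, -9.60000000e-02, -9.00000000e-02, -8.40000000e-02,
       -7.80000000e-02, -7.20000000e-02, -6.60000000e-02, -6.00000000e-02,
       -5.40000000e-02, -4.80000000e-02, -4.20000000e-02, -3.60000000e-02,
       -3.00000000e-02, -2.40000000e-02, -1.80000000e-02, -1.20000000e-02,
       -6.00000000e-03,  9.71445147e-17,  6.00000000e-03,  1.20000000e-02,
        1.80000000e-02,  2.40000000e-02,  3.00000000e-02,  3.60000000e-02,
        4.20000000e-02,  4.80000000e-02,  5.40000000e-02,  6.00000000e-02,
        6.60000000e-02,  7.20000000e-02,  7.80000000e-02,  8.40000000e-02,
        9.00000000e-02,  9.60000000e-02,  1.02000000e-01]))
tamper [ 0.67439665 -0.07914665  0.08820686] 45
```

```bash
cat >> h.py <<'E'
def Q(th): return [float(np.cos(th/2)),float(np.sin(th/2)),0.,0.]
def dirv(a): return np.array([np.cos(a),np.sin(a)])
BAY=np.array([.392,-.263]); BAY2=np.array([.392,-.3585])
E
python3 - <<'E'
from h import *
from cell import r
for n in ["scene","side"]:
    d=dict(np.load(n+"0.npz")); W=cloud(d).reshape(-1,3); W=W[~np.isnan(W[:,0])]
    H,R,c0=CUPS["small"]; q=W[(np.linalg.norm(W[:,:2]-c0,axis=1)<.14)&(W[:,1]<-.235)]
    print(n,[np.round(v,4) for v in fitcup(q,H,R,c0)])
G=dict(large=((.591,.2957),2.773,np.pi/2),medium=((.677,.100),-3.077,np.radians(150)),small=((.630,-.274),3.14,np.radians(210)))
for k,(c,phi,tgt) in G.items():
    for f in (0,np.pi):
        g=np.array(c)+.065*dirv(phi); p=BAY+.065*dirv(tgt)
        a=[r.inverse_kinematics([*x,z],Q(t+f)) for x,t,z in((g,phi,.05),(g,phi,.2),(p,tgt,.25),(p,tgt,.06))]
        print(k,f,[None if j is None else np.round(j,2) for j in a])
E
```

```text
scene [array([ 0.6311, -0.2733]), np.float64(3.0785), np.float64(0.0002), np.int64(190), np.int64(215), np.float64(0.0017), np.float64(0.0949), array([ 0.5705, -0.2698])]
side [array([ 0.6295, -0.2744]), np.float64(3.082), np.float64(0.0), np.int64(114), np.int64(171), np.float64(0.0017), np.float64(0.0942), array([ 0.5672, -0.2705])]
large 0 [array([ 0.47,  0.73,  1.59, -0.  ,  0.82, -0.74]), array([ 0.47,  0.53,  1.52, -0.  ,  1.1 , -0.74]), array([-0.57,  0.15,  1.93, -0.  ,  1.07, -0.57]), array([-0.57,  0.49,  2.07, -0.  ,  0.59, -0.57])]
large 3.141592653589793 [array([ 0.47,  0.73,  1.59, -0.  ,  0.82,  2.41]), array([ 0.47,  0.53,  1.52, -0.  ,  1.1 ,  2.41]), array([-0.57,  0.15,  1.93, -0.  ,  1.07,  2.57]), array([-0.57,  0.49,  2.07, -0.  ,  0.59,  2.57])]
medium 0 [array([ 0.08,  0.73,  1.59, -0.  ,  0.82, -1.56]), array([ 0.08,  0.53,  1.51, -0.  ,  1.1 , -1.56]), array([-0.72,  0.09,  2.  , -0.  ,  1.06, -1.76]), array([-0.72,  0.45,  2.15, -0.  ,  0.55, -1.76])]
medium 3.141592653589793 [array([ 0.08,  0.73,  1.59, -0.  ,  0.82,  1.59]), array([ 0.08,  0.53,  1.51, -0.  ,  1.1 ,  1.59]), array([-0.72,  0.09,  2.  , -0.  ,  1.06,  1.38]), array([-0.72,  0.45,  2.15, -0.  ,  0.55,  1.38])]
small 0 [array([-0.53,  0.74,  1.57, -0.  ,  0.83, -2.09]), array([-0.53,  0.55,  1.49, -0.  ,  1.11, -2.09]), None, None]
small 3.141592653589793 [array([-0.53,  0.74,  1.57, -0.  ,  0.83,  1.05]), array([-0.53,  0.55,  1.49, -0.  ,  1.11,  1.05]), array([-0.83,  0.17,  1.91, -0.  ,  1.07,  0.22]), array([-0.83,  0.5 ,  2.05, -0.  ,  0.6 ,  0.22])]
```

```bash
cat >> h.py <<'E'
PI=np.pi
def quat2R(q):
    from scipy.spatial.transform import Rotation as Ro
    return Ro.from_quat(q).as_matrix()
def wrist(name=None):
    from cell import r,optics
    T=np.eye(4);T[:3,3]=r.current_tool_pos();T[:3,:3]=quat2R(r.current_ee_rot())
    d=optics.get_image("wrist")
    if name: cv2.imwrite(f"pics/{name}.png",d["pixels"][:,:,::-1])
    W=cloud(d,T@d["mount"]).reshape(-1,3)
    return d,W[~np.isnan(W[:,0])]
def hover(c,phi,z=.22):
    from cell import r
    g=np.array(c)+.065*dirv(phi)
    r.move_to([*g,z],Q(phi+PI))
E
python3 - <<'E'
from h import *
from cell import r
r.set_gripper(.5,60)
hover((.591,.2957),2.773)
d,W=wrist("w_large")
H,R,c0=CUPS["large"]
q=W[(np.linalg.norm(W[:,:2]-(.591,.2957),axis=1)<.11)]
print([np.round(v,4) for v in fitcup(q,H,R,(.591,.2957))])
print(r.current_t(),r.current_tool_pos(),r.current_opening(),r.current_q())
E
```

```text
[array([0.5907, 0.2979]), np.float64(2.7352), np.float64(0.0), np.int64(1411), np.int64(695), np.float64(0.0015), np.float64(0.0944), array([0.526 , 0.3259])]
2.825 [0.5301363  0.31942065 0.22006598] 0.4979886197624429 [4.67060774e-01 5.08551028e-01 1.49714945e+00 3.67144827e-05
 1.13585060e+00 2.40533389e+00]
```

View pics/w_large.png

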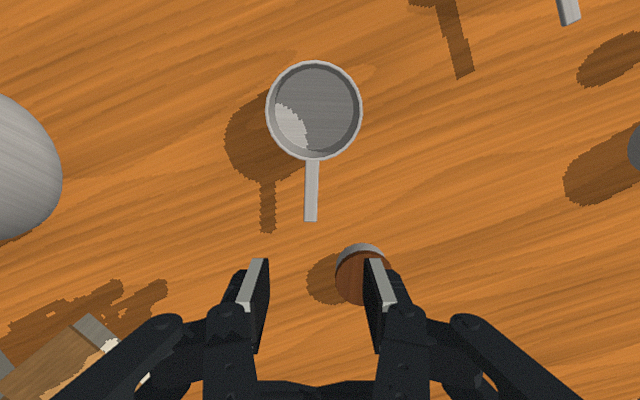

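The wrist view shows the large cup at (314,110) with its handle down to (311,220). The puck is at (360,275), about 100 mm beyond the grasp, so it is clear. The wrist fit agrees with the fixed cameras to 2 mm, so I'll grasp.

```bash
cat >> h.py <<'E'
def grasp(c,phi,zrim):
    from cell import r
    g=np.array(c)+.065*dirv(phi)
    r.move_linear([*g,zrim+.05],Q(phi+PI),vel=.2)
    r.move_linear([*g,zrim],vel=.08)
    print("down F",np.round(r.current_contact_force(),1))
    r.set_gripper(0.,80); print("opening mm",r.current_opening()*85)
    r.move_linear([*g,zrim+.03],vel=.08)
    r.move_linear([*g,zrim+.2],vel=.25)
    print("held",r.current_opening()*85,np.round(r.current_contact_force(),2),r.current_t())
E
python3 - <<'E'
from h import *
from cell import r
grasp((.5907,.2975),2.745,.05)
d,W=wrist("w_large2")
H=.05+.2
q=W[abs(W[:,2]-H)<.03]
print([np.round(v,4) for v in fitcup(q,H,.04,(.5907,.2975))])
p=r.current_tool_pos(); print(p)
E
```

```text
down F [0.5 0.2 0.2]
opening mm 10.065280843038437
held 9.649520345922289 [-0.28 -0.5  -2.4 ] 6.1083
[array([0.5896, 0.2971]), np.float64(2.7454), np.float64(0.0002), np.int64(7303), np.int64(3640), np.float64(0.0014), np.float64(0.0947), array([0.5311, 0.3235])]
[0.53005751 0.3222193  0.24788735]
```

View pics/w_large2.png

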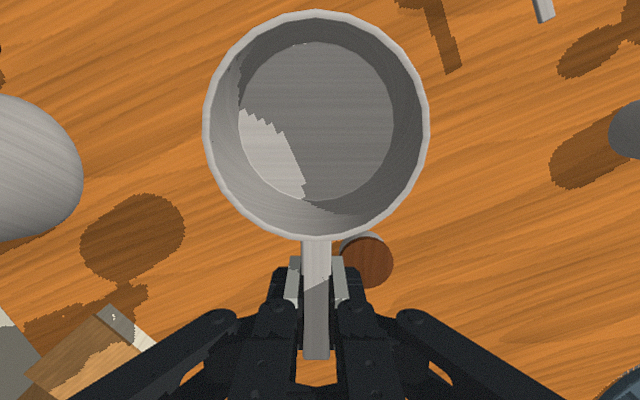

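The large cup is held level with its handle between the pads at (317,270), and the cup centre is about 65 mm from the TCP. Next is placing it.

```bash
cat >> h.py <<'E'
def place(c,phi,zrim,fstop=4.,zc=.27,opening=.36,ext=.12):
    """lower held cup: zrim = expected rim height when seated"""
    from cell import r
    g=np.array(c)+.065*dirv(phi)
    r.move_to([*g,zc],Q(phi+PI))
    r.move_linear([*g,zrim+.012],Q(phi+PI),vel=.15)
    r.sleep(.2); f0=np.array(r.current_contact_force()); z=zrim+.012
    print("pre F",f0.round(2))
    while z>zrim-.004:
        z-=.0015; r.move_linear([*g,z],vel=.03)
        f=np.array(r.current_contact_force())
        if abs(f[2]-f0[2])>fstop or np.linalg.norm(f-f0)>8: break
    print("stop z",z,"tcp",r.current_tool_pos(),"F",f.round(2))
    r.set_gripper(opening); r.sleep(.2)
    r.move_linear([*g,zrim+ext],vel=.15)
    print("t",r.current_t(),r.current_opening())
E
python3 - <<'E'
from h import *
from cell import r
place(BAY,PI/2,.054)
d,W=wrist("w_large3")
q=W[(np.linalg.norm(W[:,:2]-BAY,axis=1)<.11)]
print([np.round(v,4) for v in fitcup(q,.054,.04,BAY)])
t=W[abs(W[:,2]-.024)<.004]; print("rim tray x-range",np.percentile(t[:,0],[1,99]),np.percentile(t[:,1],[1,99]))
E
```

```text
pre F [-0.5   0.09 -0.98]
stop z 0.05399999999999999 tcp [ 0.39215939 -0.19783967  0.05440845] F [-1.59  3.58  9.76]
t 13.3 0.3614426765080591
[array([ 0.392 , -0.2631]), np.float64(1.5705), np.float64(-0.0001), np.int64(2118), np.int64(952), np.float64(0.0015), np.float64(0.0949), array([ 0.3918, -0.1929])]
rim tray x-range [0.08224913 0.67225802] [-0.33465506  0.00328111]
```

View pics/w_large3.png

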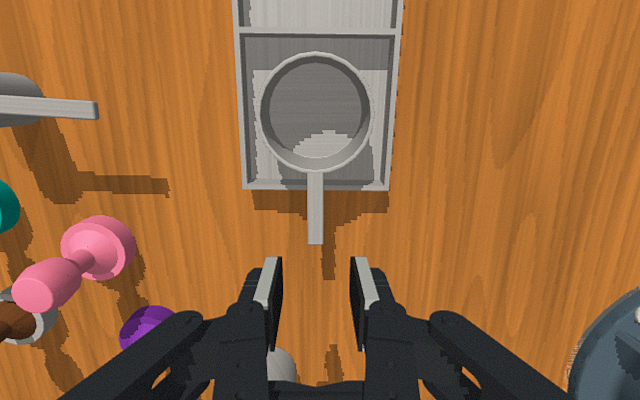

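The large cup sits centred in the larger bay at (316,112), handle down to (316,243). Next is the medium cup.

Run:
```python
from h import *
from cell import r
p=r.current_tool_pos(); r.move_linear([p[0],p[1],.25],vel=.25)
c,phi=(.677,.100),-3.077
r.set_gripper(.5)
hover(c,phi)
d,W=wrist("w_med1")
q=W[(np.linalg.norm(W[:,:2]-c,axis=1)<.11)]
f=fitcup(q,.056,.03,c); print([np.round(v,4) for v in f])
c2,phi2=f[0],f[1]
assert np.linalg.norm(c2-c)<.005 and abs(np.angle(np.exp(1j*(phi2-phi))))<.08
grasp(c2,phi2,.056)
d,W=wrist("w_med2")
p=np.array(r.current_tool_pos()); q=W[abs(W[:,2]-.256)<.03]
f=fitcup(q,p[2]+.001,.03,c2); print([np.round(v,4) for v in f]); print("reach",np.linalg.norm(f[0]-p[:2]))
```

```text
[array([0.6766, 0.1024]), np.float64(-3.0595), np.float64(-0.0006), np.int64(1061), np.int64(893), np.float64(0.0016), np.float64(0.0943), array([0.6121, 0.0976])]
down F [ 0.1 -0.5 -0.3]
opening mm 9.831933829383011
held 9.888621632674809 [ 0.21 -0.09 -1.4 ] 18.75
[array([0.6757, 0.102 ]), np.float64(-3.0594), np.float64(0.0), np.int64(5661), np.int64(4330), np.float64(0.0016), np.float64(0.095), array([0.6176, 0.0967])]
reach 0.06483415532062187
```

View pics/w_med2.png

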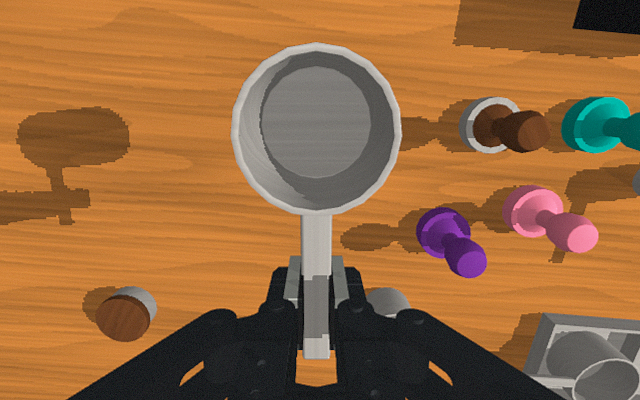

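The medium cup is held level at (317,127) with its handle centred in the pads. I'll nest it at 150°.

Run:
```python
from h import *
from cell import r
C=np.array([.392,-.2631]); phi=np.radians(150)
place(C,phi,.064)
d,W=wrist("w_med3")
q=W[(np.linalg.norm(W[:,:2]-BAY,axis=1)<.11)]
print([np.round(v,4) for v in fitcup(q[q[:,2]>.06],.064,.03,BAY)][:6])
print([np.round(v,4) for v in fitcup(q[(q[:,2]<.057)],.054,.04,BAY)][:6])
```

```text
pre F [ 1.02  0.52 -1.36]
stop z 0.06399999999999999 tcp [ 0.33540532 -0.23042176  0.06416794] F [-3.52  2.75  8.55]
t 25.5 0.35538646723582495
[array([ 0.3918, -0.2633]), np.float64(2.6102), np.float64(0.0005), np.int64(1436), np.int64(1190), np.float64(0.0016)]
[array([ 0.3921, -0.2626]), np.float64(1.5707), np.float64(-0.0001), np.int64(1868), np.int64(1025), np.float64(0.0015)]
```

View pics/w_med3.png

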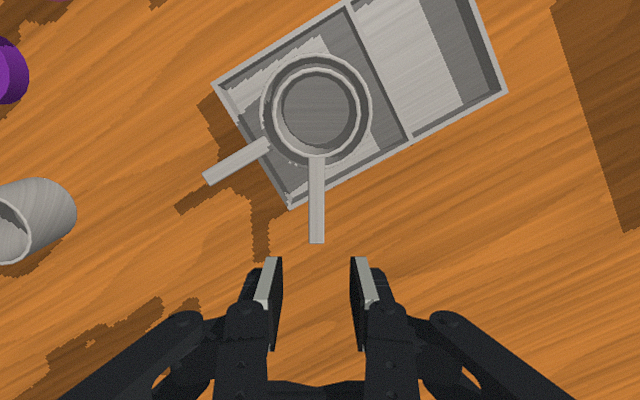

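The medium cup is nested at (318,110), and its handle at (317,200) is 60° from the large cup's at (235,160). Next is the small cup.

Run:
```python
from h import *
from cell import r
p=r.current_tool_pos(); r.move_linear([p[0],p[1],.25],vel=.25)
c,phi=(.630,-.274),3.08
r.set_gripper(.5)
hover(c,phi)
d,W=wrist("w_sm1")
q=W[(np.linalg.norm(W[:,:2]-c,axis=1)<.11)&(W[:,1]<-.235)]
f=fitcup(q,.062,.02,c); print([np.round(v,4) for v in f])
c2,phi2=f[0],f[1]
assert np.linalg.norm(c2-c)<.006 and abs(np.angle(np.exp(1j*(phi2-phi))))<.08
grasp(c2,phi2,.062)
d,W=wrist("w_sm2")
p=np.array(r.current_tool_pos()); q=W[abs(W[:,2]-.262)<.03]
f=fitcup(q,p[2]+.001,.02,c2); print([np.round(v,4) for v in f]); print("reach",np.linalg.norm(f[0]-p[:2]))
```

```text
[array([ 0.6291, -0.2724]), np.float64(3.0863), np.float64(-0.0004), np.int64(737), np.int64(1101), np.float64(0.0018), np.float64(0.0945), array([ 0.5702, -0.2686])]
down F [ 0.3 -0.3  0.4]
opening mm 9.830055965828752
held 9.724831735553542 [-0.51 -0.03 -0.95] 30.45
[array([ 0.6284, -0.2723]), np.float64(3.0869), np.float64(0.0), np.int64(3655), np.int64(5134), np.float64(0.0018), np.float64(0.0949), array([ 0.5727, -0.2692])]
reach 0.06491722064887148
```

View pics/w_sm2.png

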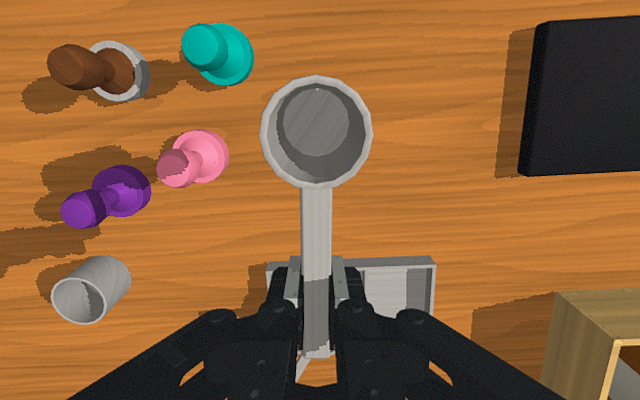

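The small cup is held level at (316,130). I'll nest it at 210°.

Run:
```python
from h import *
from cell import r
C=np.array([.392,-.2633]); phi=np.radians(210)
# cup bottom expected at 4+4+4=12 -> rim .074
place(C,phi,.074)
d,W=wrist("w_sm3")
q=W[(np.linalg.norm(W[:,:2]-BAY,axis=1)<.11)]
for z,R in((.074,.02),(.064,.03),(.054,.04)):
    print([np.round(v,4) for v in fitcup(q[abs(q[:,2]-z)<.0045],z,R,BAY)][:6])
```

```text
pre F [-0.8  -0.15 -1.18]
stop z 0.07399999999999998 tcp [ 0.33570971 -0.29607405  0.07420768] F [-3.33 -0.06  5.2 ]
t 36.475 0.36278028955675673
[array([ 0.3918, -0.2634]), np.float64(-2.6108), np.float64(-0.0003), np.int64(988), np.int64(1406), np.float64(0.0019)]
[array([ 0.3915, -0.2631]), np.float64(2.6178), np.float64(-0.0001), np.int64(1268), np.int64(1256), np.float64(0.0016)]
[array([ 0.3918, -0.2624]), np.float64(1.5722), np.float64(-0.0003), np.int64(1578), np.int64(1237), np.float64(0.0016)]
```

View pics/w_sm3.png

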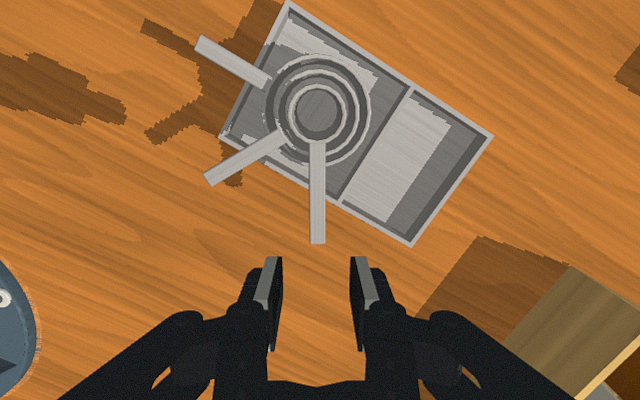

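All three cups are nested. Their handles are at (230,60), (245,155) and (317,190), 60° apart. Next is the tamper, starting with a close measurement.

Run:
```python
from h import *
from cell import r
p=r.current_tool_pos(); r.move_linear([p[0],p[1],.28],vel=.25)
r.set_gripper(.75)
th=np.radians(156); c=(.6745,-.079)
for x,z,t in((c,.28,th),(c,.079,th),(BAY2,.3,th-PI),(BAY2,.3,PI/2),(BAY2,.083,PI/2),(BAY2,.083,-PI/2)):
    j=r.inverse_kinematics([*x,z],Q(t)); print(None if j is None else j.round(2))
r.move_to([*c,.26],Q(th))
d,W=wrist("w_ta1")
q=W[(np.linalg.norm(W[:,:2]-c,axis=1)<.045)]
b=q[q[:,2]>.085]; print("top",b.mean(0),len(b), np.percentile(q[:,2],99.5))
for lo,hi in((.066,.074),(.074,.08),(.08,.085),(.012,.022)):
    s=q[(q[:,2]>lo)&(q[:,2]<hi)]; (x,y),R=cv2.minEnclosingCircle((s[:,:2]*1000).astype(np.float32)); print(lo,len(s),x,y,R)
```

```text
[-0.19  0.57  1.25 -0.    1.32 -1.34]
[-0.19  0.78  1.4  -0.    0.96 -1.34]
[-0.83  0.27  1.64 -0.    1.23  1.16]
[-0.83  0.27  1.64 -0.    1.23 -0.83]
[-0.83  0.56  1.83 -0.    0.76 -0.83]
[-0.83  0.56  1.83 -0.    0.76  2.31]
top [ 0.66516392 -0.07389866  0.28664964] 18581 0.32266395129395486
0.066 12 660.2655029296875 -70.38931274414062 10.348480224609375
0.074 165 672.7413940429688 -76.77388000488281 17.860414505004883
0.08 166 672.3189697265625 -76.41071319580078 16.504838943481445
0.012 795 672.5157470703125 -76.6729965209961 27.75615119934082
```

View pics/w_ta1.png

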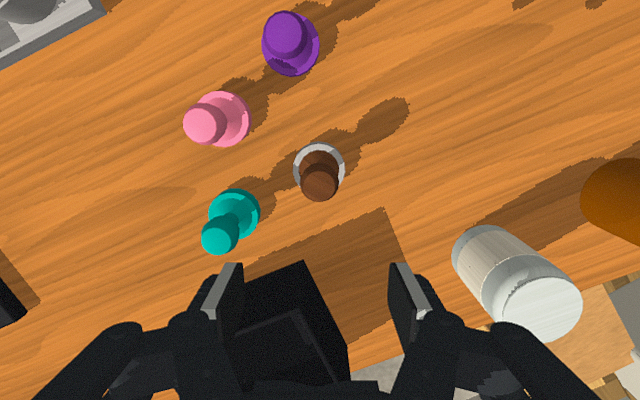

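The brown tamper is at (320,175). The knob circle (R 17.9 mm) and foot circle (R 27.8 mm) are concentric at (0.6726,-0.0767) and match the given sizes. I'll grasp it there.

Run:
```python
from h import *
from cell import r
c=(.6726,-.0767)
r.move_linear([*c,.13],vel=.2); r.move_linear([*c,.077],vel=.08)
print(np.round(r.current_contact_force(),1))
r.set_gripper(0.,100); print("mm",r.current_opening()*85)
r.move_linear([*c,.11],vel=.08); r.move_linear([*c,.28],vel=.25)
print("mm",r.current_opening()*85,np.round(r.current_contact_force(),1),r.current_t())
d,W=wrist("w_ta2")
p=np.array(r.current_tool_pos()); print(p)
from cell import optics
s=optics.get_image("side"); cv2.imwrite("pics/side2.png",cv2.resize(s["pixels"][50:350,200:500,::-1],None,fx=2,fy=2))
```

```text
[ 0.8  0.3 -0.5]
mm 31.737322463730916
mm 31.505364461588695 [ 0.4 -0.6 -4.9] 42.3917
[ 0.67186299 -0.076595    0.27760483]
```

View pics/w_ta2.png

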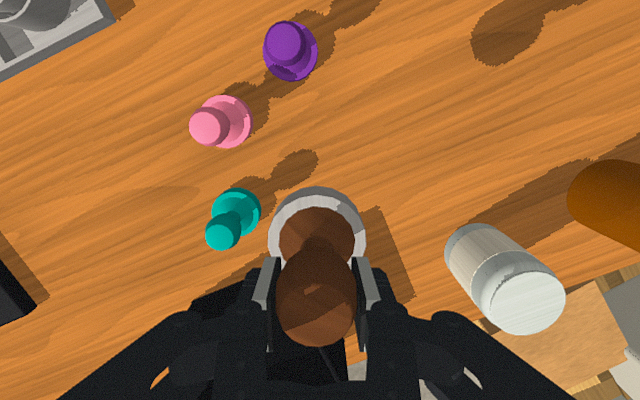

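View pics/side2.png

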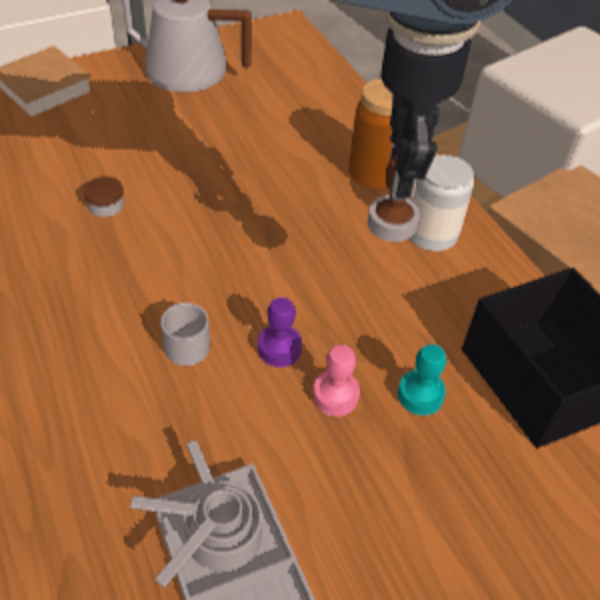

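The tamper is gripped by the knob with its foot straight below, at (318,225) in the wrist view and (395,215) in the side crop. The nest stays in place at (220,510) in the side crop. Placing it now.

Run:
```python
from h import *
from cell import r
c=BAY2; th=PI/2
r.move_to([*c,.28],Q(th))
r.move_linear([*c,.093],vel=.15); r.sleep(.2)
f0=np.array(r.current_contact_force()); z=.093; print(f0.round(1))
while z>.077:
    z-=.0015; r.move_linear([*c,z],vel=.03); f=np.array(r.current_contact_force())
    if f[2]-f0[2]>4 or np.linalg.norm(f-f0)>10: break
print(z,r.current_tool_pos(),f.round(1))
r.set_gripper(.6); r.sleep(.3)
r.move_linear([*c,.2],vel=.12); print(r.current_t())
r.move_linear([*c,.3],vel=.25)
d,W=wrist("w_ta3")
q=W[(np.linalg.norm(W[:,:2]-c,axis=1)<.045)&(W[:,2]<.11)]
for lo,hi in((.077,.085),(.085,.097),(.018,.0255)):
    s=q[(q[:,2]>lo)&(q[:,2]<hi)]
    if len(s): print(lo,len(s),cv2.minEnclosingCircle((s[:,:2]*1000).astype(np.float32)),s[:,2].max())
r.move_to([.24,.495,.253],r.current_ee_rot()) if False else r.set_joints([1.035,.351,1.652,0,1.139,-.085])
from cell import optics
from h import cloud
for n in("scene","side"):
    s=optics.get_image(n); np.savez(n+"1.npz",**s); cv2.imwrite(f"pics/{n}3.png",s["pixels"][:,:,::-1])
print(r.current_t())
```

```text
[ 0.8 -0.4 -3.9]
0.08099999999999999 [ 0.39235546 -0.35869611  0.08198407] [-1.3  3.   9.9]
49.3333
0.077 170 ((392.13494873046875, -359.0470275878906), 17.93698501586914) 0.08499948277634667
0.085 787 ((392.2312927246094, -358.5654602050781), 16.18694496154785) 0.09513592740673016
0.018 965 ((391.96044921875, -358.4822082519531), 44.914817810058594) 0.02549031785868555
53.075
```

View pics/w_ta3.png

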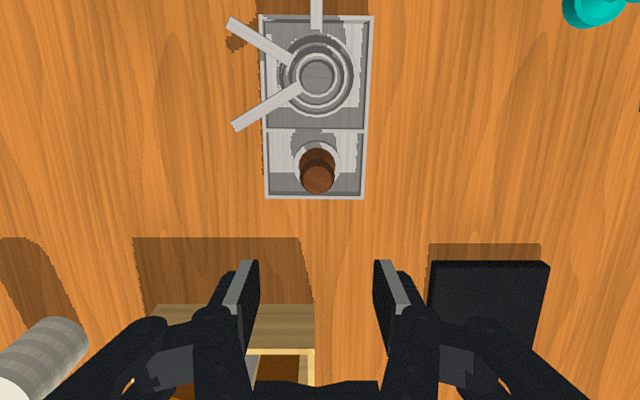

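View pics/scene3.png

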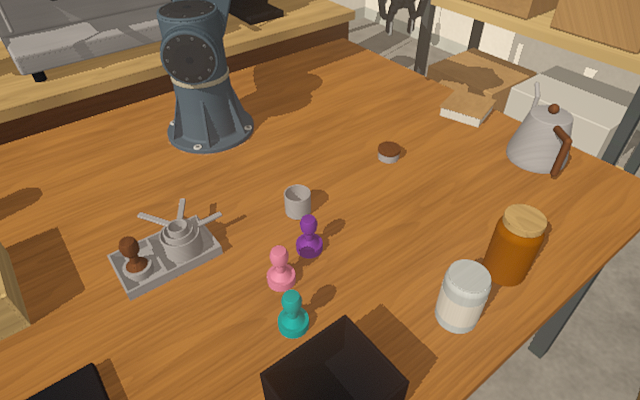

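The tamper stands upright in the smaller bay at (317,170) in the wrist view. In the scene view the nest (180,240), plain cup (297,202) and puck (388,152) look right. One last numeric check before handing in.

Run:
```python
from h import *
from cell import r
for n in("scene","side"):
    Ws=[]
    for i in "01":
        d=dict(np.load(f"{n}{i}.npz")); W=cloud(d).reshape(-1,3); W=W[~np.isnan(W[:,0])]; Ws.append(W)
        t=fittray(W[(np.linalg.norm(W[:,:2]-(.392,-.302),axis=1)<.125)]) 
        pl=W[(np.linalg.norm(W[:,:2]-(.443,-.005),axis=1)<.04)&(W[:,2]>.02)]; pu=W[(np.linalg.norm(W[:,:2]-(.42,.302),axis=1)<.045)&(W[:,2]>.01)]
        print(n,i,"plain",fitcup(pl,.056,.03,(.443,-.005))[0].round(4),"puck",pu.mean(0).round(4))
    q=W[np.linalg.norm(W[:,:2]-BAY,axis=1)<.1]
    for z,R in((.074,.02),(.064,.03),(.054,.04)):
        b=q[abs(q[:,2]-z)<.0048]; b=b[np.linalg.norm(b[:,:2]-BAY,axis=1)<R+.004]
        print(z,fitcup(b,z,R,BAY)[0].round(4),"rim z",np.median(b[np.linalg.norm(b[:,:2]-BAY,axis=1)>R-.006][:,2]).round(4))
    k=W[(np.linalg.norm(W[:,:2]-BAY2,axis=1)<.03)]; print("tamper top",k[:,2].max().round(4),k[k[:,2]>.089].mean(0).round(4))
r.sleep(.3); r.hand_in()
```

```text
scene 0 plain [ 0.4438 -0.0049] puck [0.4264 0.3013 0.0281]
scene 1 plain [ 0.4441 -0.0046] puck [0.4262 0.3017 0.028 ]
0.074 [ 0.3946 -0.2647] rim z 0.0728
0.064 [ 0.3939 -0.2642] rim z 0.0627
0.054 [ 0.3937 -0.2634] rim z 0.0527
tamper top 0.0939 [ 0.3963 -0.3601  0.0917]
side 0 plain [ 0.4428 -0.0059] puck [0.4185 0.2997 0.0275]
side 1 plain [ 0.4425 -0.0061] puck [0.4186 0.2999 0.0278]
0.074 [ 0.3929 -0.2657] rim z 0.0725
0.064 [ 0.3926 -0.2654] rim z 0.0624
0.054 [ 0.3929 -0.2648] rim z 0.0521
tamper top 0.0959 [ 0.3935 -0.3612  0.0916]
the job is handed in; nothing more can be done
```

The dosing kit is packed and handed in, at about 53 s of the 128 s allowed. `r.hand_in()` gives no verdict, so the results below are from my own last checks.

- **Cups:** The three handled cups are nested in the larger bay, small in medium in large. Their axes agree to about 1 mm. The rim heights fit every cup seated on the bottom below it. The handles are at 90°, 150° and 210° in the tray frame, so each pair is about 60° off one line.
- **Tamper:** The wooden-knob tamper stands upright in the smaller bay, at about x = 0, y = −57 mm in the tray frame, with its top at about 94 mm.
- **Left alone:** The plain cup and the puck read within 0.5 mm of where they started. The pink, purple and turquoise look-alikes were not touched.

No check failed. The scene, side and wrist cameras disagreed by about 1–3 mm, which is about what their calibration allows and well inside the judging limits.

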